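Flip open a hinged casting mould

TASK

Open the casting mould: push the red turn-button right off the lid (either way, about a quarter turn), then with the fingertips under the front lip flip the lid up and past upright, so that it stays lying back on the struts by its own weight when you take the hand away. Do not pinch the lid, do not fling it over, do not shift or lift the mould, and leave the cast stones, brush, tub and bottle as they are.

Things in the scene. Friction and masses are not known exactly. Their poses are not given: they have to be found in the camera images.
- mould: lower half of the casting mould: loose birch plywood box, 3.5 kg, sizes in mm: 160 deep (x) x 240 wide (y), rim 66 high, two struts behind it. Origin: centre of its underside, on the table; x points from its front (robot side) to the hinge, y to its left. A pivot block, 46 x 44, 80 high, is fixed to its left (+y) wall, 120 to 164 from the centre line. Only its weight holds it
- lid (a joint): lid angle in rad: 0 shut, 1.57 upright, 1.95 fully open, lying back on the struts. Free hinge along the rear rim. The lid weighs 0.5 to 0.8 kg; 2.5 to 4.5 N up at the lip lifts it. Let go before upright it falls shut, past upright (beyond about 1.65) it falls softly back on the struts. Blocked while the turn-button overlaps it
- lid_board: birch board of the lid, sizes in mm: 186 (hinge to lip) x 240 x 10, underside 66.5 above the table when shut. A 12 thick silicone pad hangs under it, 16 to 144 from the hinge. The front 26 overhang the box's front wall along the whole width: a free lip with 66 of air below. Origin on the hinge axis at mid width; axes as the mould's when shut, turning with the lid, lip at -x
- lid_face: white laminate face on top of the lid board, 3 mm thick, 5 mm short of the edges; top 79.5 mm above the table when shut. Origin as lid_board
- lid_lip (a point): middle of the lower front edge of the lid's lip, 186 mm from the hinge; when shut 106 mm in front of the mould's centre and 66.5 mm above the table; moves with the lid
- lid_hinge (a point): point on the hinge axis at mid width, 80 mm behind the mould's centre, 66.5 mm high
- turn_button (a joint): angle of the red turn-button in rad, about a vertical screw: 0 = square across the lid's left edge, blocking it. Positive: its tail swings away from the robot, towards the hinge; negative: towards the robot. Turns to 1.7 either way and stays where left; clear of the lid beyond 1.3. About 1.5 N at the tail turns it
- button_pivot (a point): screw of the turn-button, on its top face, 95.5 mm above the table, 30 mm in front of the mould's centre and 142 mm to its left, 22 mm outside the lid's edge
- button_tail (a point): outer end of the turn-button, mid-height (88.5 mm above the table), 60 mm from the screw. The red bar is 20 wide, 14 thick (81.5 to 95.5 above the table), reaches 45 inwards over the lid and 60 outwards; its last 38 stick out beyond the pivot block, with open air down to the table
- stone_big: large three-lobed grey cast stone, about 110 x 180 x 75 mm, on one of the plywood boards. Leave alone. Origin: under its middle
- stone_mid: dark grey cast stone, about 100 x 90 x 58 mm, on the same board. Leave alone. Origin: under its middle
- stone_twin: pale two-lobed cast stone, about 80 x 130 x 62 mm, on the other plywood board. Leave alone. Origin: under its middle
- stone_small: small dark cast stone, about 54 mm wide and 34 mm high, standing on the table to the left front of the mould. Leave alone. Origin: under its middle
- stone_flat: dark cast stone, about 75 x 75 x 40 mm, on the table to the right front of the mould. Leave alone. Origin: under its middle
- chip_brush: chip brush with a wooden handle, 180 x 52 x 18 mm, lying on the table to the right of the mould. Leave alone. Origin: under its middle
- tub: white resin tub with a blue lid, 114 mm diameter, 100 mm high, behind and to the left. Leave alone. Origin: under its middle
- water_bottle: clear water bottle, 64 mm diameter, 200 mm high, behind and to the right. Leave alone. Origin: under its middle

How it is judged:
On the way:
1. the turn-button is pushed clear of the lid (more than 1.3 rad either way) with the lid still shut ((value of joint turn_button above 1.3 rad or value of joint turn_button below -1.3 rad) and value of joint lid below 0.1 rad), for 0.2 s.
At the end, for the whole second after the job is handed in: the lid rests fully back on its struts (beyond 1.85 rad) and still, the turn-button is clear of it (more than 1.3 rad either way), the mould stands flat within 30 mm of where it was, and every stone, the brush, the tub and the bottle is within 30 mm of its start (value of joint lid above 1.85 rad and velocity of joint lid between -0.1 and 0.1 rad/s and (value of joint turn_button above 1.3 rad or value of joint turn_button below -1.3 rad) and angle between mould's own z axis and vertical below 0.05 rad and linear speed of mould below 0.02 m/s and not (distance of mould from where it was at the start of the episode above 0.03 m) and not (distance of stone_big from where it was at the start of the episode above 0.03 m) and not (distance of stone_mid from where it was at the start of the episode above 0.03 m) and not (distance of stone_twin from where it was at the start of the episode above 0.03 m) and not (distance of stone_small from where it was at the start of the episode above 0.03 m) and not (distance of stone_flat from where it was at the start of the episode above 0.03 m) and not (distance of chip_brush from where it was at the start of the episode above 0.03 m) and not (distance of tub from where it was at the start of the episode above 0.03 m) and not (distance of water_bottle from where it was at the start of the episode above 0.03 m)); the robot touches nothing.
It fails at once if the lid is pinched: fingers press on its white top face and on the board or its underside at once, each over 1 N (contact force between the fingers and lid_face above 1 N and contact force between the fingers and lid_board above 1 N).
It fails at once if the lid is flung over (faster than 3.5 rad/s in opening) (velocity of joint lid above 3.5 rad/s).
It fails at once if the mould is lifted, tipped (over 0.12 rad) or shifted by more than 30 mm (distance of mould from where it was at the start of the episode above 0.03 m or angle between mould's own z axis and vertical above 0.12 rad or height (world z) of mould above 0.015 m).
It fails at once if a bystander is shifted or lifted by more than 30 mm (distance of any of stone_big, stone_mid, stone_twin, stone_small, stone_flat, chip_brush, tub, water_bottle from where it was at the start of the episode above 0.03 m).
It also fails if it takes over 58 s, if anything falls off the work surface, if the arm or the gripper's body presses on something with over 40 N, if the wrist force passes 120 N, or if a joint passes its speed limit or range.

ROBOT

A 6-joint arm with a two-finger parallel gripper is mounted at the origin on the work surface. World frame = base frame: x ahead of the robot, y to its left, z up, the work surface at z = 0. Lengths are in m, angles in rad, forces in N, time in s.
With the tool pointing down it reaches from about 0.25 to 0.775 m from the base axis. Payload 4 kg.
Tool frame: the origin (TCP) lies on the centre line of the jaws, within the pads' length; the fingertips stand 17 mm ahead of it and the grasp point (between the pads) lies 2 mm behind it (tip_extent is the distance from the TCP to the fingertips, in m); z points along the fingers, y is the direction in which the jaws open and shut (so a half turn about z gives the same grasp; the last joint's range is limited). The gripper opens to 94 mm and grips with 3 to 60 N. Pads are 16 mm wide; open, the fingers measure 119 mm over their backs; the gripper's body (75 mm by 177 mm) begins 78 mm behind the grasp point.
Start: joints at [-1.402, 0.087, 1.371, -0, 1.684, -0.103], TCP at [0.148, -0.53, 0.223] pointing down, gripper open.
Joint ranges: [-3.1, 3.1], [-0.76, 2.03], [0.27, 2.55], [-1.08, 4.22], [0.17, 2.65], [-2.57, 2.57]. Speed limits (rad/s): [2.79, 2.79, 3.14, 3.14, 3.14, 3.14].

INTERFACE

Orientations are given as a rotation vector (axis times angle).
In Python, from rig import * gives the robot as it stands.
- The arm moves only by the tool jog_arm, never from a script. Its arguments are lists of equal length, an entry for each row: "gripper": the opening in per cent of the stroke, from 0 (shut) to 100 (fully open); "linear": the shift along the tool's x, y, z in m, a list of three; "delta_rot": the turn, a rotation vector about the tool's x, y, z in rad, a list of three. A call has 1 to 12 rows; each row is the pose to reach, as a shift and turn from the pose commanded when the call began, along the tool's axes at that moment; what a row does not reach only later rows make up. A row lasts 1/8 s, in which the tool goes at most 62.5 mm and 10.7 degrees, less where a joint would pass 70% of its speed; a pose out of reach is approached as far as the arm can. A call with a gripper value outside its range is refused whole. The fingers move at their own pace and stop on an object; the grip force is fixed at half the most. Time passes only in rows, so rows that repeat a pose let the fingers close. It gives the time, the measured TCP pose, the force and the opening at its end, in the units of the state.
- observe(): the state, without advancing time (a new reading comes with each control period).
- camera(name): name is "scene" or "side" or "wrist"; returns a dict with "color" (400x640x3 uint8, red, green, blue), "fx", "fy", "cx", "cy" (pixels), "k1" (the pictures are not rectified: a ray, as slopes to the right and down, at radius r is drawn at 1 + k1 r^2 times it, then the intrinsics apply), "R" (3x3) and "t" (3): a world point X has camera coordinates R X + t. Camera axes: x right, y down, z forward; pixel columns grow to the right and rows downward; lengths in m; the calibration is good to about 2 mm. A picture is of the moment at which its call begins. There is no depth.
- close_job(): hands the job in, once; it reports no verdict.
The state is a dict: "time_s": time; "qpos": joint angles; "joint_vel": joint speeds; "joint_torque": joint torques, N m; "eef_pos": TCP position; "tcp_rot": TCP orientation; "wrist_force": force on the tool from outside, world axes, zero at the start; "torque": the same for the moment, N m; "width": finger opening in m.
Only numpy, scipy, OpenCV 4.12 (cv2) and the standard library are available. Lean on these libraries where they do the work, as an engineer would, in place of code of your own. Each camera call takes 0.05 s, during which the arm holds its last target. There are 200 camera calls.

## Working session

There is one attempt and no reset: what is moved stays moved. The work goes in short steps, Python scripts to look and compute and a tool call to move; the robot and the scene stay as the last step left them, time stands still between calls to the robot, and variables do not carry over. Pictures are saved under pics/ and viewed, about 8 in all and at most 12, crops included, and the job is handed in when it is done.

Besides the shell and the picture viewer there is one more tool, called after "Request:" by a JSON object that holds its "fn" and its "kwargs", one argument or row to a line. jog_arm: Moves the arm, as the interface text tells. Its arguments: {"type":"object","properties":{"gripper":{"type":"array"},"linear":{"type":"array"},"delta_rot":{"type":"array"}},"required":["gripper","linear","delta_rot"]}

```bash
mkdir -p pics; ls; python3 - <<'E'
from rig import *
import cv2,numpy as np
print(observe())
for n in ("scene","side"):
    c=camera(n); cv2.imwrite(f"pics/{n}0.png",c["color"][:,:,::-1])
    print(n,{k:c[k] for k in("fx","fy","cx","cy","k1")}, (-c["R"].T@c["t"]).round(3), c["R"].round(3).tolist())
E
```

```text
pics
{'time_s': 0.0, 'qpos': array([-1.40213820e+00,  8.79222988e-02,  1.37227252e+00, -1.86571271e-06,
        1.68358552e+00, -1.03094913e-01]), 'joint_vel': array([-6.60610279e-04,  7.89276420e-04, -9.46369272e-05, -1.72617505e-03,
       -3.32526252e-04, -1.03025445e-03]), 'joint_torque': array([ 7.20143544e-04, -3.40172017e+01, -3.02424502e+01,  7.18758255e-02,
        3.28855834e-02, -1.52625985e-04]), 'eef_pos': array([ 0.14754124, -0.52930152,  0.22131275]), 'tcp_rot': array([-3.11047028e+00, -4.25259888e-01,  1.15461042e-04]), 'wrist_force': array([ 0.40271715, -0.07480816,  0.69655312]), 'torque': array([ 0.00495753,  0.00550721, -0.04472226]), 'width': 0.09395811662090159}
scene {'fx': 415.596436649173, 'fy': 415.596436649173, 'cx': 324.8607725202676, 'cy': 200.42721242311634, 'k1': 0.0007101991640294653} [1.188 0.601 1.007] [[-0.674, 0.739, -0.003], [0.533, 0.482, -0.696], [-0.512, -0.47, -0.718]]
side {'fx': 388.9322643334416, 'fy': 388.9322643334416, 'cx': 315.79202858646494, 'cy': 205.08915130306372, 'k1': -0.0985939500528796} [-0.164  0.803  1.018] [[-0.774, -0.633, -0.015], [-0.411, 0.521, -0.748], [0.481, -0.573, -0.663]]
```

View pics/scene0.png

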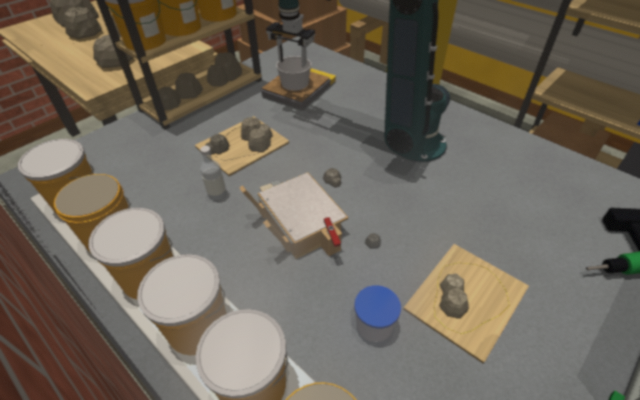

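View pics/side0.png

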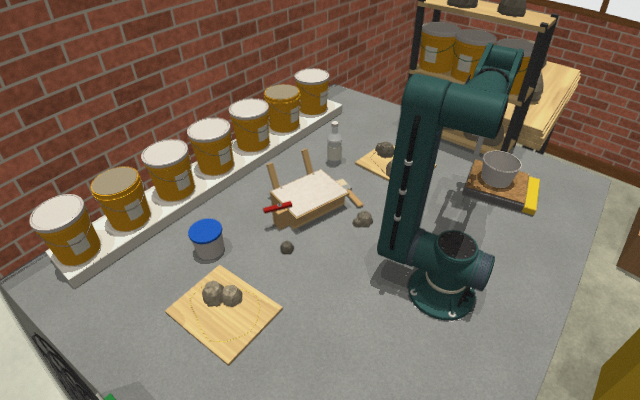

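The scene view shows the white lid around (300,207) and the red button at (332,231). The small stone is at (373,240) and the flat stone at (332,177). In the side view the lid is at (310,195) and the button at (278,208). Next I measure them.

```bash
cat > h.py <<'E'
from rig import *
import cv2,numpy as np
def plane(c,px,z):
    K=np.array([[c["fx"],0,c["cx"]],[0,c["fy"],c["cy"]],[0,0,1]])
    u=cv2.undistortPoints(np.float64(px).reshape(-1,1,2),K,np.array([c["k1"],0,0,0])).reshape(-1,2)
    R,t=np.array(c["R"]),np.array(c["t"]); o=-R.T@t
    d=np.c_[u,np.ones(len(u))]@R
    return (o+d*((z-o[2])/d[:,2])[:,None])[:,:2]
def proj(c,X):
    K=np.array([[c["fx"],0,c["cx"]],[0,c["fy"],c["cy"]],[0,0,1]])
    return cv2.projectPoints(np.float64(X).reshape(-1,1,3),cv2.Rodrigues(np.array(c["R"]))[0],np.float64(c["t"]),K,np.array([c["k1"],0,0,0]))[0].reshape(-1,2)
def blob(m,near):
    n,l,s,ce=cv2.connectedComponentsWithStats(m.astype(np.uint8))
    i=1+np.argmin([np.hypot(*(ce[k]-near))+(1e4 if s[k,4]<30 else 0) for k in range(1,n)])
    return (l==i).astype(np.uint8)
def contour(m):
    return max(cv2.findContours(m,cv2.RETR_EXTERNAL,cv2.CHAIN_APPROX_NONE)[0],key=len).reshape(-1,2)
E
python3 - <<'E'
from h import *
vis=[]
for n,lp,bp in(("scene",(300,207),(332,231)),("side",(310,195),(278,208))):
    c=camera(n); im=c["color"]; hsv=cv2.cvtColor(im,cv2.COLOR_RGB2HSV)
    h,s,v=[hsv[...,i].astype(int) for i in range(3)]
    print(n,"lid px",hsv[lp[1],lp[0]-10], "bt",hsv[bp[1],bp[0]])
    L=blob((s<50)&(v>hsv[lp[1],lp[0]-10][2]-35),lp); B=blob(((h<8)|(h>172))&(s>130),bp)
    P=plane(c,contour(L),.0795); r=cv2.minAreaRect(P.astype(np.float32))
    print(" lid",L.sum(),np.round(r[0],4),np.round(r[1],4),r[2], "corners",cv2.boxPoints(r).round(3).tolist())
    Q=plane(c,contour(B),.0955); r=cv2.minAreaRect(Q.astype(np.float32))
    print(" bt",B.sum(),np.round(r[0],4),np.round(r[1],4),r[2],cv2.boxPoints(r).round(3).tolist())
    o=im.copy(); o[L>0]=o[L>0]//2+np.uint8([0,100,0]); o[B>0]=[0,0,255]
    x,y=lp; vis.append(cv2.resize(o[y-60:y+60,x-80:x+80],None,fx=5/2,fy=5/2,interpolation=0))
cv2.imwrite("pics/m.png",np.hstack(vis)[:,:,::-1])
E
```

```text
scene lid px [ 14  28 191] bt [  2 168 141]
 lid 3100 [ 0.583  -0.0574] [0.2465 0.1781] 74.49745178222656 corners [[0.46399998664855957, -0.15199999511241913], [0.6359999775886536, -0.20000000298023224], [0.7020000219345093, 0.03799999877810478], [0.5299999713897705, 0.08500000089406967]]
 bt 106 [0.6266 0.122 ] [0.0549 0.0209] 56.38164520263672 [[0.6029999852180481, 0.10499999672174454], [0.6200000047683716, 0.09300000220537186], [0.6510000228881836, 0.13899999856948853], [0.6330000162124634, 0.1509999930858612]]
side lid px [ 18  28 231] bt [  0 210  85]
 lid 1734 [ 0.5887 -0.0551] [0.2336 0.1765] 75.52772521972656 corners [[0.4740000069141388, -0.1459999978542328], [0.6449999809265137, -0.1899999976158142], [0.703000009059906, 0.035999998450279236], [0.5320000052452087, 0.07999999821186066]]
 bt 138 [0.6084 0.0967] [0.102  0.0311] 59.31550979614258 [[0.5690000057220459, 0.061000000685453415], [0.5960000157356262, 0.04500000178813934], [0.6480000019073486, 0.13300000131130219], [0.6209999918937683, 0.14900000393390656]]
```

View pics/m.png

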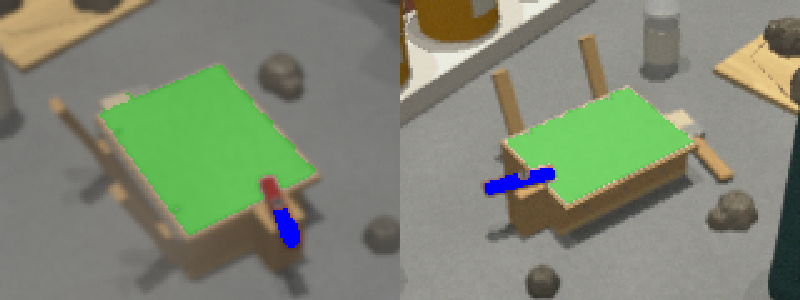

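The masks fit well. The side view shows the lid face as 234x177 mm (nominal 230x176), yaw about -14.7°, with the mould centre near (0.5995,-0.0595). The button already sits at about +0.28 rad, so I'll push it further positive. First a small move planner.

```bash
cat > plan.py <<'E'
# usage: plan.py x,y,z,tilt,rows ...  (mould frame; tilt = fingers forward from down, rad)
import sys,json,os,numpy as np
from scipy.spatial.transform import Rotation as R, Slerp
C=np.array([.5995,-.0595,0]); M=R.from_euler("z",-.257)
def tgt(x,y,z,f): return C+M.apply([x,y,z]), M*R.from_matrix([[np.cos(f),0,np.sin(f)],[0,-1,0],[np.sin(f),0,-np.cos(f)]])
if __name__=="__main__":
    if os.path.exists("cmd.json"): p0,r0=json.load(open("cmd.json"))
    else: p0,r0=[.148,-.53,.223],[-3.1105,-.4253,0]
    p0=np.array(p0); r0=R.from_rotvec(r0); p,r=p0,r0; L=[];D=[]
    for a in sys.argv[1:]:
        *w,n=map(float,a.split(",")); q,s=tgt(*w); sl=Slerp([0,1],R.concatenate([r,s]))
        for k in np.arange(1,n+1)/n:
            L.append((r0.inv().apply(p+k*(q-p)-p0)).round(4).tolist()); D.append((r0.inv()*sl(k)).as_rotvec().round(3).tolist())
        p,r=q,s
    json.dump([(p0+r0.apply(L[-1])).tolist(),(r0*R.from_rotvec(D[-1])).as_rotvec().tolist()],open("cmd.json","w"))
    print(len(L),"rows; linear",json.dumps(L)); print("rot",json.dumps(D)); print("end",np.round(p0+r0.apply(L[-1]),4))
E
python3 plan.py -0.085,0.0,0.23,0,11; python3 plan.py -0.085,0.191,0.22,0,4 -0.085,0.191,0.092,0,4
```

```text
11 rows; linear [[0.0443, -0.0341, -0.0006], [0.0887, -0.0682, -0.0011], [0.133, -0.1023, -0.0017], [0.1774, -0.1363, -0.0022], [0.2217, -0.1704, -0.0028], [0.2661, -0.2045, -0.0033], [0.3104, -0.2386, -0.0039], [0.3548, -0.2727, -0.0044], [0.3991, -0.3068, -0.005], [0.4435, -0.3408, -0.0055], [0.4878, -0.3749, -0.0061]]
rot [[-0.0, 0.0, 0.048], [-0.0, 0.0, 0.096], [-0.001, 0.0, 0.144], [-0.001, 0.0, 0.192], [-0.001, 0.0, 0.24], [-0.001, 0.0, 0.288], [-0.001, 0.0, 0.336], [-0.002, 0.0, 0.385], [-0.002, 0.0, 0.433], [-0.002, 0.0, 0.481], [-0.002, 0.0, 0.529]]
end [ 0.5173 -0.0379  0.23  ]
8 rows; linear [[-0.0, -0.0478, 0.0025], [-0.0, -0.0955, 0.005], [-0.0, -0.1433, 0.0075], [-0.0, -0.191, 0.0101], [-0.0, -0.191, 0.0421], [0.0, -0.191, 0.0741], [0.0, -0.191, 0.1061], [0.0, -0.191, 0.1381]]
rot [[-0.0, 0.0, -0.0], [-0.0, 0.0, -0.0], [-0.0, 0.0, -0.0], [-0.0, 0.0, -0.0], [-0.0, 0.0, -0.0], [-0.0, 0.0, -0.0], [-0.0, 0.0, -0.0], [-0.0, 0.0, -0.0]]
end [0.5658 0.1468 0.092 ]
```

Request:
{"fn": "jog_arm", "kwargs": {
  "gripper": [0,0,0,0,0,0,0,0,0,0,0,0],
  "linear": [
    [0.0443,-0.0341,-0.0006],
    [0.0887,-0.0682,-0.0011],
    [0.133,-0.1023,-0.0017],
    [0.1774,-0.1363,-0.0022],
    [0.2217,-0.1704,-0.0028],
    [0.2661,-0.2045,-0.0033],
    [0.3104,-0.2386,-0.0039],
    [0.3548,-0.2727,-0.0044],
    [0.3991,-0.3068,-0.005],
    [0.4435,-0.3408,-0.0055],
    [0.4878,-0.3749,-0.0061],
    [0.4878,-0.3749,-0.0061]
  ],
  "delta_rot": [
    [0,0,0.048],
    [0,0,0.096],
    [0,0,0.144],
    [0,0,0.192],
    [0,0,0.24],
    [0,0,0.288],
    [0,0,0.336],
    [-0.002,0,0.385],
    [-0.002,0,0.433],
    [-0.002,0,0.481],
    [-0.002,0,0.529],
    [-0.002,0,0.529]
  ]
}}

```text
time_s: 1.7
eef_pos: [0.518, -0.0348, 0.2277]
tcp_rot: [3.116, -0.394, -0.002]
wrist_force: [0.9, -0.4, 0.4]
width: 0.0004
```

Request:
{"fn": "jog_arm", "kwargs": {
  "gripper": [0,0,0,0,0,0,0,0,0,0],
  "linear": [
    [0,-0.0478,0.0025],
    [0,-0.0955,0.005],
    [0,-0.1433,0.0075],
    [0,-0.191,0.0101],
    [0,-0.191,0.0101],
    [0,-0.191,0.0421],
    [0,-0.191,0.0741],
    [0,-0.191,0.1061],
    [0,-0.191,0.1381],
    [0,-0.191,0.1381]
  ],
  "delta_rot": [
    [0,0,0],
    [0,0,0],
    [0,0,0],
    [0,0,0],
    [0,0,0],
    [0,0,0],
    [0,0,0],
    [0,0,0],
    [0,0,0],
    [0,0,0]
  ]
}}

```text
time_s: 2.95
eef_pos: [0.563, 0.1442, 0.0871]
tcp_rot: [3.11, -0.405, -0.01]
wrist_force: [0.2, -0.2, 0.1]
width: 0.0005
```

```bash
python3 - <<'E'
from h import *
vis=[]
for n,(x,y) in(("scene",(320,210)),("side",(300,195))):
    im=camera(n)["color"]; vis.append(cv2.resize(im[y-75:y+75,x-70:x+70],(400,430)))
cv2.imwrite("pics/a.png",np.hstack(vis)[:,:,::-1])
o=observe(); print({k:np.round(o[k],3) for k in("time_s","eef_pos","tcp_rot","wrist_force","width")})
E
python3 plan.py -0.038,0.191,0.092,0,3 -0.020,0.192,0.092,0,2 -0.001,0.184,0.092,0,2 0.010,0.173,0.092,0,2 0.0145,0.1655,0.092,0,1 0.015,0.1635,0.092,0,1
```

```text
{'time_s': np.float64(3.05), 'eef_pos': array([0.566, 0.145, 0.091]), 'tcp_rot': array([ 3.113e+00, -4.050e-01,  2.000e-03]), 'wrist_force': array([-0.491,  0.411,  0.754]), 'width': np.float64(0.0)}
11 rows; linear [[0.0157, -0.0, -0.0], [0.0313, -0.0, -0.0], [0.047, -0.0, -0.0001], [0.056, -0.0005, -0.0001], [0.065, -0.001, -0.0001], [0.0745, 0.003, -0.0001], [0.084, 0.007, -0.0001], [0.0895, 0.0124, -0.0001], [0.095, 0.0179, -0.0001], [0.0995, 0.0254, -0.0001], [0.1, 0.0274, -0.0001]]
rot [[-0.0, 0.0, -0.0], [-0.0, 0.0, -0.0], [-0.0, 0.0, -0.0], [-0.0, 0.0, -0.0], [-0.0, 0.0, -0.0], [-0.0, 0.0, -0.0], [-0.0, 0.0, -0.0], [-0.0, 0.0, -0.0], [-0.0, 0.0, -0.0], [-0.0, 0.0, -0.0], [-0.0, 0.0, -0.0]]
end [0.6555 0.0949 0.092 ]
```

View pics/a.png

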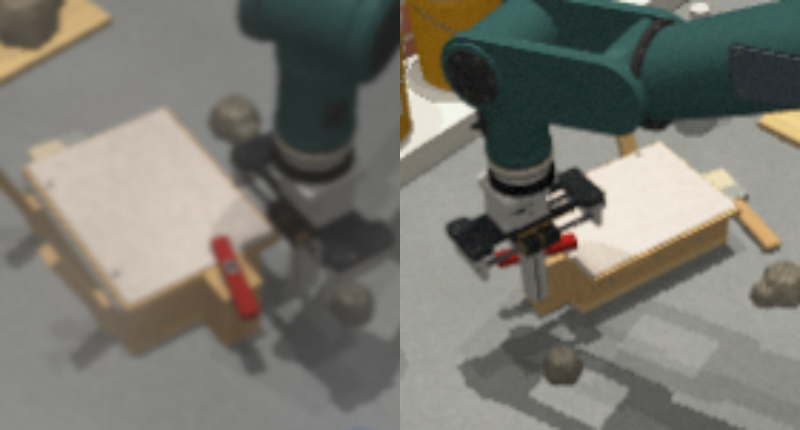

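The closed fingers stand just in front of the button's tail, in the scene crop at about (300,275) with the bar at (235,275). They are clear of everything, so I push.

Request:
{"fn": "jog_arm", "kwargs": {
  "gripper": [0,0,0,0,0,0,0,0,0,0,0,0],
  "linear": [
    [0.0157,0,0],
    [0.0313,0,0],
    [0.047,0,0],
    [0.056,-0.0005,0],
    [0.065,-0.001,0],
    [0.0745,0.003,0],
    [0.084,0.007,0],
    [0.0895,0.0124,0],
    [0.095,0.0179,0],
    [0.0995,0.0254,0],
    [0.1,0.0274,0],
    [0.1,0.0274,0]
  ],
  "delta_rot": [
    [0,0,0],
    [0,0,0],
    [0,0,0],
    [0,0,0],
    [0,0,0],
    [0,0,0],
    [0,0,0],
    [0,0,0],
    [0,0,0],
    [0,0,0],
    [0,0,0],
    [0,0,0]
  ]
}}

```text
time_s: 4.55
eef_pos: [0.6556, 0.0942, 0.0904]
tcp_rot: [3.113, -0.403, 0.002]
wrist_force: [-0.6, 0.2, 0.4]
width: 0.0002
```

```bash
python3 plan.py 0.015,0.20,0.092,0,2 0.0,0.20,0.22,0,4 -0.20,0.03,0.22,0.3,5
```

```text
11 rows; linear [[0.0, -0.0182, 0.0], [0.0, -0.0365, 0.0], [-0.0037, -0.0365, -0.032], [-0.0075, -0.0365, -0.064], [-0.0113, -0.0365, -0.096], [-0.015, -0.0365, -0.128], [-0.055, -0.0025, -0.128], [-0.095, 0.0316, -0.1279], [-0.135, 0.0656, -0.1279], [-0.175, 0.0996, -0.1279], [-0.215, 0.1336, -0.1279]]
rot [[-0.0, 0.0, -0.0], [-0.0, 0.0, -0.0], [-0.0, 0.0, -0.0], [-0.0, 0.0, -0.0], [-0.0, 0.0, -0.0], [-0.0, 0.0, -0.0], [-0.0, 0.06, -0.0], [-0.0, 0.12, -0.0], [-0.0, 0.18, -0.0], [-0.0, 0.24, -0.0], [-0.0, 0.3, -0.0]]
end [0.4137 0.0203 0.22  ]
```

Request:
{"fn": "jog_arm", "kwargs": {
  "gripper": [0,0,0,0,0,0,0,0,0,0,0,0],
  "linear": [
    [0,-0.0182,0],
    [0,-0.0365,0],
    [-0.0037,-0.0365,-0.032],
    [-0.0075,-0.0365,-0.064],
    [-0.0113,-0.0365,-0.096],
    [-0.015,-0.0365,-0.128],
    [-0.055,-0.0025,-0.128],
    [-0.095,0.0316,-0.1279],
    [-0.135,0.0656,-0.1279],
    [-0.175,0.0996,-0.1279],
    [-0.215,0.1336,-0.1279],
    [-0.215,0.1336,-0.1279]
  ],
  "delta_rot": [
    [0,0,0],
    [0,0,0],
    [0,0,0],
    [0,0,0],
    [0,0,0],
    [0,0,0],
    [0,0.06,0],
    [0,0.12,0],
    [0,0.18,0],
    [0,0.24,0],
    [0,0.3,0],
    [0,0.3,0]
  ]
}}

```text
time_s: 6.05
eef_pos: [0.4099, 0.0209, 0.2184]
tcp_rot: [3.041, -0.393, 0.464]
wrist_force: [0.1, 0.8, 0.3]
width: 0.0004
```

```bash
python3 - <<'E'
from h import *
from plan import tgt
vis=[]
for n,lp,bp in(("scene",(300,207),(332,231)),("side",(310,195),(278,208))):
    c=camera(n); im=c["color"]; hsv=cv2.cvtColor(im,cv2.COLOR_RGB2HSV)
    h,s,v=[hsv[...,i].astype(int) for i in range(3)]
    B=blob(((h<8)|(h>172))&(s>130),bp)
    Q=plane(c,contour(B),.09); r=cv2.minAreaRect(Q.astype(np.float32)); b=cv2.boxPoints(r)
    d=max(b[1]-b[0],b[2]-b[1],key=np.linalg.norm); print(n,B.sum(),np.round(r[0],4),np.round(r[1],3),"button angle ~",(np.pi/2-.257-np.arctan2(d[1],d[0])))
    x,y=lp; vis.append(cv2.resize(im[y-75:y+75,x-70:x+70],(400,430)))
cv2.imwrite("pics/b.png",np.hstack(vis)[:,:,::-1])
E
python3 - <<'E'
import sys; sys.path.insert(0,".")
from plan import *
print(tgt(-.03,.142,0,0)[0])
E
```

```text
scene 68 [0.5836 0.098 ] [0.022 0.038] button angle ~ 1.6429828
side 102 [0.6173 0.0838] [0.02  0.115] button angle ~ 1.6794665
[0.60657889 0.08546168 0.        ]
```

View pics/b.png

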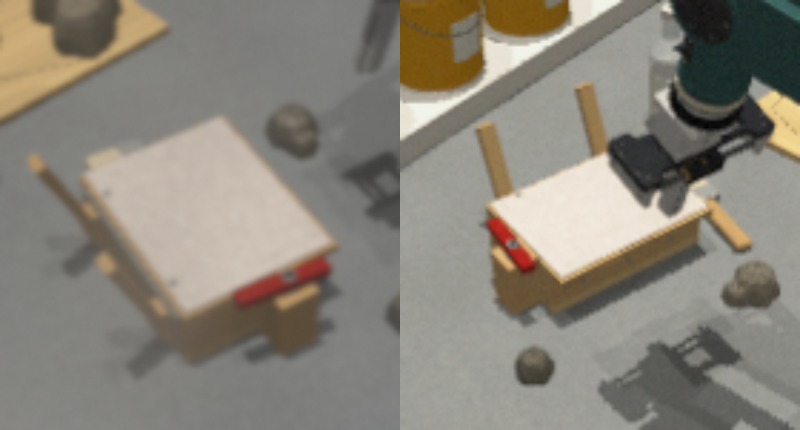

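The button now lies along the lid's left edge at about +1.6 rad (bar (235–330, 280) in the scene crop). The lid is still shut and the mould has not moved. Next I bring the fingertips, tilted forward 1.0 rad, under the lip.

```bash
python3 - <<'E'
from h import *
from plan import C,M
c=camera("side"); q=plane(c,[(287,250),(363,222)],.01)
for a in q: print("stone local",M.inv().apply([a[0],a[1],0]-C).round(3))
E
python3 plan.py -0.21,0.02,0.13,1.0,6 -0.19,0.02,0.05,1.0,2 -0.109,0.02,0.05,1.0,3
```

```text
stone local [-0.159  0.202  0.   ]
stone local [-0.212 -0.101  0.   ]
11 rows; linear [[-0.006, 0.0017, 0.0138], [-0.012, 0.0033, 0.0277], [-0.018, 0.005, 0.0415], [-0.0241, 0.0067, 0.0553], [-0.0301, 0.0083, 0.0692], [-0.0361, 0.01, 0.083], [-0.0384, 0.01, 0.1242], [-0.0406, 0.01, 0.1654], [-0.0148, 0.01, 0.1733], [0.011, 0.01, 0.1813], [0.0368, 0.01, 0.1893]]
rot [[0.0, 0.117, -0.0], [0.0, 0.233, -0.0], [0.0, 0.35, -0.0], [0.0, 0.467, -0.0], [0.0, 0.584, -0.0], [0.0, 0.7, -0.0], [0.0, 0.7, -0.0], [0.0, 0.7, -0.0], [0.0, 0.7, -0.0], [0.0, 0.7, -0.0], [0.0, 0.7, -0.0]]
end [ 0.4992 -0.0125  0.05  ]
```

Request:
{"fn": "jog_arm", "kwargs": {
  "gripper": [0,0,0,0,0,0,0,0,0,0,0,0],
  "linear": [
    [-0.006,0.0017,0.0138],
    [-0.012,0.0033,0.0277],
    [-0.018,0.005,0.0415],
    [-0.0241,0.0067,0.0553],
    [-0.0301,0.0083,0.0692],
    [-0.0361,0.01,0.083],
    [-0.0384,0.01,0.1242],
    [-0.0406,0.01,0.1654],
    [-0.0148,0.01,0.1733],
    [0.011,0.01,0.1813],
    [0.0368,0.01,0.1893],
    [0.0368,0.01,0.1893]
  ],
  "delta_rot": [
    [0,0.117,0],
    [0,0.233,0],
    [0,0.35,0],
    [0,0.467,0],
    [0,0.584,0],
    [0,0.7,0],
    [0,0.7,0],
    [0,0.7,0],
    [0,0.7,0],
    [0,0.7,0],
    [0,0.7,0],
    [0,0.7,0]
  ]
}}

```text
time_s: 7.7
eef_pos: [0.4943, -0.024, 0.0591]
tcp_rot: [2.66, -0.329, 1.418]
wrist_force: [-0.1, -0.0, -3.1]
width: 0.0006
```

```bash
python3 - <<'E'
from h import *
from plan import C,M,R
vis=[]
for n,(x,y) in(("scene",(315,200)),("side",(320,205))):
    im=camera(n)["color"]; vis.append(cv2.resize(im[y-75:y+75,x-70:x+70],(400,430)))
cv2.imwrite("pics/c.png",np.hstack(vis)[:,:,::-1])
o=observe(); print("local",M.inv().apply(o["eef_pos"]-C).round(4),"zaxis",(M.inv()*R.from_rotvec(o["tcp_rot"])).apply([0,0,1]).round(3),o["wrist_force"].round(2),o["qpos"].round(2))
E
cat > arc.py <<'E'
# prints plan.py waypoints along the lid arc: arc.py th0 th1 n
import sys,numpy as np
a,b,n=map(float,sys.argv[1:]); x=np.array([np.cos(1),np.sin(1)]); z=np.array([np.sin(1),-np.cos(1)])
out=[]
for t in np.linspace(a,b,int(n)+1)[1:]:
    E=np.array([.08,.0665])+.186*np.array([-np.cos(t),np.sin(t)])
    s=z if t<np.pi/2-1 else np.array([np.cos(t),-np.sin(t)])
    T=E+.016*s-.008*x-.017*z
    out.append(f"{T[0]:.4f},0.02,{T[1]:.4f},1.0,1")
print(*out)
E
python3 plan.py $(python3 arc.py 0 0.5 11)
```

```text
local [-0.1124  0.0079  0.0589] zaxis [ 0.831  0.016 -0.557] [ 0.4   0.48 -0.64] [-0.07 -0.4   2.46 -0.9   0.18  2.57]
11 rows; linear [[0.0147, -0.0, -0.0119], [0.0221, -0.0, -0.0159], [0.0297, -0.0, -0.0196], [0.0374, -0.0, -0.023], [0.0453, -0.0, -0.0261], [0.0534, -0.0, -0.0287], [0.0615, -0.0, -0.031], [0.0698, -0.0, -0.033], [0.0781, -0.0, -0.0345], [0.0864, -0.0, -0.0357], [0.0948, -0.0, -0.0365]]
rot [[0.0, 0.0, -0.0], [0.0, 0.0, -0.0], [0.0, 0.0, -0.0], [0.0, 0.0, -0.0], [0.0, 0.0, -0.0], [0.0, 0.0, -0.0], [0.0, 0.0, -0.0], [0.0, 0.0, -0.0], [0.0, 0.0, -0.0], [0.0, 0.0, -0.0], [0.0, 0.0, -0.0]]
end [ 0.519  -0.0177  0.1495]
```

View pics/c.png

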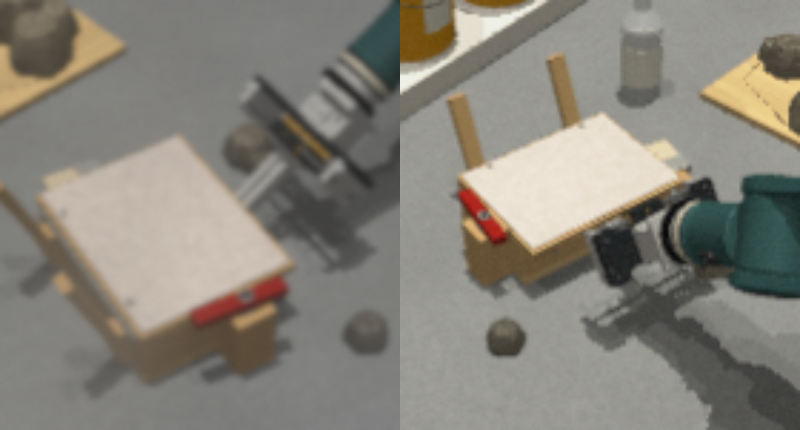

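The fingers are under the lip, but the wrist is at its limits (j5 0.18, j6 2.57), so this pose wasn't fully reached. I'll back out, then use less tilt (0.8) with the tool yaw near the arm's azimuth.

```bash
sed -i 's/, M\*R.from_matrix/, R.from_euler("z",-.1)*R.from_matrix/' plan.py
sed -i 's/np.cos(1),np.sin(1)/np.cos(.8),np.sin(.8)/;s/np.sin(1),-np.cos(1)/np.sin(.8),-np.cos(.8)/;s/pi\/2-1/pi\/2-.8/;s/1\.0,1"/0.8,1"/;s/E+.016/E+.020/' arc.py
cat > sync.py <<'E'
from rig import *
import json
from plan import *
o=observe(); print("t",o["time_s"],"local",M.inv().apply(o["eef_pos"]-C).round(4),"z",R.from_rotvec(o["tcp_rot"]).apply([0,0,1]).round(3),"F",o["wrist_force"].round(1),"q",o["qpos"].round(2))
if len(sys.argv)>1: json.dump([list(o["eef_pos"]),list(o["tcp_rot"])],open("cmd.json","w"))
E
python3 sync.py 1; python3 plan.py -0.19,0.02,0.07,0.8,6; python3 arc.py 0 .1 1
```

```text
t 7.8 local [-0.1124  0.0079  0.0589] z [ 0.807 -0.196 -0.557] F [ 0.4  0.5 -0.6] q [-0.07 -0.4   2.46 -0.9   0.18  2.57]
6 rows; linear [[-0.0057, -0.0022, -0.0117], [-0.0113, -0.0044, -0.0235], [-0.017, -0.0067, -0.0352], [-0.0226, -0.0089, -0.047], [-0.0283, -0.0111, -0.0587], [-0.034, -0.0133, -0.0704]]
rot [[0.018, -0.03, -0.016], [0.036, -0.06, -0.031], [0.054, -0.09, -0.047], [0.071, -0.12, -0.062], [0.089, -0.15, -0.078], [0.107, -0.18, -0.093]]
end [0.4208 0.0081 0.0699]
-0.1085,0.02,0.0772,0.8,1
```

Request:
{"fn": "jog_arm", "kwargs": {
  "gripper": [0,0,0,0,0,0,0,0,0],
  "linear": [
    [-0.0057,-0.0022,-0.0117],
    [-0.0113,-0.0044,-0.0235],
    [-0.017,-0.0067,-0.0352],
    [-0.0226,-0.0089,-0.047],
    [-0.0283,-0.0111,-0.0587],
    [-0.034,-0.0133,-0.0704],
    [-0.034,-0.0133,-0.0704],
    [-0.034,-0.0133,-0.0704],
    [-0.034,-0.0133,-0.0704]
  ],
  "delta_rot": [
    [0.018,-0.03,-0.016],
    [0.036,-0.06,-0.031],
    [0.054,-0.09,-0.047],
    [0.071,-0.12,-0.062],
    [0.089,-0.15,-0.078],
    [0.107,-0.18,-0.093],
    [0.107,-0.18,-0.093],
    [0.107,-0.18,-0.093],
    [0.107,-0.18,-0.093]
  ]
}}

```text
time_s: 8.93
eef_pos: [0.4209, 0.008, 0.0707]
tcp_rot: [2.853, -0.143, 1.212]
wrist_force: [0.3, -0.2, -0.1]
width: 0.0005
```

```bash
python3 sync.py 1; python3 plan.py -0.19,0.02,0.055,0.8,3 -0.109,0.02,0.050,0.8,5
```

```text
t 8.925 local [-0.1899  0.0199  0.0707] z [ 0.716 -0.072 -0.694] F [ 0.3 -0.2 -0.1] q [-0.14 -0.73  2.47  0.05  0.6   1.5 ]
8 rows; linear [[-0.0038, -0.0, 0.0036], [-0.0076, -0.0001, 0.0072], [-0.0113, -0.0001, 0.0109], [-0.0009, 0.0024, 0.0231], [0.0095, 0.0049, 0.0353], [0.0198, 0.0075, 0.0475], [0.0302, 0.01, 0.0597], [0.0406, 0.0125, 0.0719]]
rot [[-0.0, -0.001, -0.0], [-0.0, -0.002, -0.0], [-0.0, -0.003, -0.0], [-0.0, -0.003, -0.0], [-0.0, -0.003, -0.0], [-0.0, -0.003, -0.0], [-0.0, -0.003, -0.0], [-0.0, -0.003, -0.0]]
end [ 0.4991 -0.0124  0.05  ]
```

Request:
{"fn": "jog_arm", "kwargs": {
  "gripper": [0,0,0,0,0,0,0,0,0],
  "linear": [
    [-0.0038,0,0.0036],
    [-0.0076,0,0.0072],
    [-0.0113,0,0.0109],
    [-0.0009,0.0024,0.0231],
    [0.0095,0.0049,0.0353],
    [0.0198,0.0075,0.0475],
    [0.0302,0.01,0.0597],
    [0.0406,0.0125,0.0719],
    [0.0406,0.0125,0.0719]
  ],
  "delta_rot": [
    [0,-0.001,0],
    [0,-0.002,0],
    [0,-0.003,0],
    [0,-0.003,0],
    [0,-0.003,0],
    [0,-0.003,0],
    [0,-0.003,0],
    [0,-0.003,0],
    [0,-0.003,0]
  ]
}}

```text
time_s: 10.05
eef_pos: [0.4996, -0.013, 0.0499]
tcp_rot: [2.855, -0.144, 1.206]
wrist_force: [-0.2, 0.7, -0.2]
width: 0.0007
```

```bash
python3 sync.py; python3 plan.py $(python3 arc.py -0.05 0.5 11)
```

```text
t 10.05 local [-0.1084  0.0196  0.0499] z [ 0.713 -0.072 -0.697] F [-0.2  0.7 -0.2] q [-0.18 -0.38  2.35  0.15  0.38  1.38]
11 rows; linear [[0.006, -0.0, -0.0063], [0.0128, 0.0, -0.0127], [0.0199, 0.0001, -0.0186], [0.0274, 0.0003, -0.0242], [0.035, 0.0006, -0.0294], [0.043, 0.0009, -0.0343], [0.0511, 0.0013, -0.0387], [0.0595, 0.0017, -0.0427], [0.0681, 0.0023, -0.0463], [0.0768, 0.0029, -0.0496], [0.0855, 0.0035, -0.0523]]
rot [[-0.0, -0.0, -0.0], [-0.0, -0.0, -0.0], [-0.0, -0.0, -0.0], [-0.0, -0.0, -0.0], [-0.0, -0.0, -0.0], [-0.0, -0.0, -0.0], [-0.0, -0.0, -0.0], [-0.0, -0.0, -0.0], [-0.0, -0.0, -0.0], [-0.0, -0.0, -0.0], [-0.0, -0.0, -0.0]]
end [ 0.5207 -0.0181  0.1478]
```

Request:
{"fn": "jog_arm", "kwargs": {
  "gripper": [0,0,0,0,0,0,0,0,0,0,0,0],
  "linear": [
    [0.006,0,-0.0063],
    [0.0128,0,-0.0127],
    [0.0199,0.0001,-0.0186],
    [0.0274,0.0003,-0.0242],
    [0.035,0.0006,-0.0294],
    [0.043,0.0009,-0.0343],
    [0.0511,0.0013,-0.0387],
    [0.0595,0.0017,-0.0427],
    [0.0681,0.0023,-0.0463],
    [0.0768,0.0029,-0.0496],
    [0.0855,0.0035,-0.0523],
    [0.0855,0.0035,-0.0523]
  ],
  "delta_rot": [
    [0,0,0],
    [0,0,0],
    [0,0,0],
    [0,0,0],
    [0,0,0],
    [0,0,0],
    [0,0,0],
    [0,0,0],
    [0,0,0],
    [0,0,0],
    [0,0,0],
    [0,0,0]
  ]
}}

```text
time_s: 11.55
eef_pos: [0.5217, -0.0187, 0.1501]
tcp_rot: [2.852, -0.144, 1.212]
wrist_force: [-3.0, -1.1, -2.0]
width: 0.0004
```

```bash
cat > look.py <<'E'
from h import *
import sys
vis=[]
for n,(x,y) in(("scene",(315,200)),("side",(320,195))):
    im=camera(n)["color"]; vis.append(cv2.resize(im[y-80:y+80,x-75:x+75],(400,427)))
cv2.imwrite(f"pics/{sys.argv[1]}.png",np.hstack(vis)[:,:,::-1])
E
python3 look.py d; python3 sync.py; python3 plan.py $(python3 arc.py 0.5 1.1 12)
```

```text
t 11.65 local [-0.0866  0.0197  0.1483] z [ 0.714 -0.072 -0.696] F [-2.4 -0.4 -0.7] q [-0.18 -0.47  2.19  0.1   0.63  1.43]
12 rows; linear [[0.0091, 0.0008, -0.0023], [0.0182, 0.0016, -0.0041], [0.0273, 0.0024, -0.0055], [0.0365, 0.0033, -0.0065], [0.0458, 0.0043, -0.007], [0.0544, 0.0052, -0.007], [0.0627, 0.0062, -0.0065], [0.0708, 0.0072, -0.0058], [0.079, 0.0082, -0.0045], [0.087, 0.0093, -0.003], [0.095, 0.0104, -0.0009], [0.1028, 0.0115, 0.0015]]
rot [[-0.0, -0.0, -0.0], [-0.0, -0.0, -0.0], [-0.0, -0.0, -0.0], [-0.0, -0.0, -0.0], [-0.0, -0.0, -0.0], [-0.0, -0.0, -0.0], [-0.0, -0.0, -0.0], [-0.0, -0.0, -0.0], [-0.0, -0.0, -0.0], [-0.0, -0.0, -0.0], [-0.0, -0.0, -0.0], [-0.0, -0.0, -0.0]]
end [ 0.5919 -0.0368  0.2205]
```

View pics/d.png

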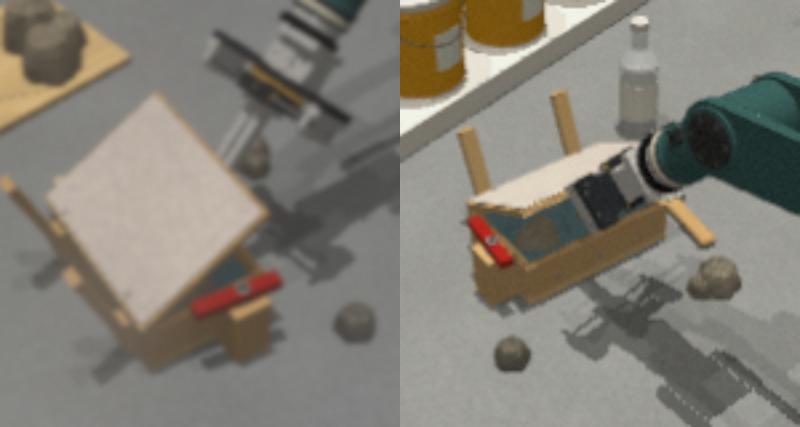

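The lid is lifted to about 0.5 rad, with its lip edge on the fingers at about (245,150) in the scene crop. The cavity is visible, and the mould and button are in place. I continue along the arc.

Request:
{"fn": "jog_arm", "kwargs": {
  "gripper": [0,0,0,0,0,0,0,0,0,0,0,0],
  "linear": [
    [0.0091,0.0008,-0.0023],
    [0.0182,0.0016,-0.0041],
    [0.0273,0.0024,-0.0055],
    [0.0365,0.0033,-0.0065],
    [0.0458,0.0043,-0.007],
    [0.0544,0.0052,-0.007],
    [0.0627,0.0062,-0.0065],
    [0.0708,0.0072,-0.0058],
    [0.079,0.0082,-0.0045],
    [0.087,0.0093,-0.003],
    [0.095,0.0104,-0.0009],
    [0.1028,0.0115,0.0015]
  ],
  "delta_rot": [
    [0,0,0],
    [0,0,0],
    [0,0,0],
    [0,0,0],
    [0,0,0],
    [0,0,0],
    [0,0,0],
    [0,0,0],
    [0,0,0],
    [0,0,0],
    [0,0,0],
    [0,0,0]
  ]
}}

```text
time_s: 13.15
eef_pos: [0.5925, -0.0373, 0.2216]
tcp_rot: [2.854, -0.143, 1.209]
wrist_force: [0.3, -0.5, -2.2]
width: 0.0001
```

```bash
python3 look.py e; python3 sync.py; python3 plan.py $(python3 arc.py 1.1 1.6 12)
```

```text
t 13.25 local [-0.0119  0.0197  0.2224] z [ 0.716 -0.072 -0.695] F [-1.2 -0.5 -1.4] q [-0.2  -0.33  1.94  0.11  0.73  1.42]
12 rows; linear [[0.0066, 0.001, 0.0023], [0.0129, 0.002, 0.0049], [0.0191, 0.003, 0.0078], [0.0252, 0.004, 0.0109], [0.0312, 0.0051, 0.0143], [0.037, 0.0061, 0.0179], [0.0426, 0.0072, 0.0218], [0.0481, 0.0083, 0.0258], [0.0534, 0.0093, 0.0302], [0.0586, 0.0104, 0.0346], [0.0635, 0.0115, 0.0394], [0.0681, 0.0126, 0.0443]]
rot [[-0.0, -0.0, -0.0], [-0.0, -0.0, -0.0], [-0.0, -0.0, -0.0], [-0.0, -0.0, -0.0], [-0.0, -0.0, -0.0], [-0.0, -0.0, -0.0], [-0.0, -0.0, -0.0], [-0.0, -0.0, -0.0], [-0.0, -0.0, -0.0], [-0.0, -0.0, -0.0], [-0.0, -0.0, -0.0], [-0.0, -0.0, -0.0]]
end [ 0.6694 -0.0572  0.2385]
```

View pics/e.png

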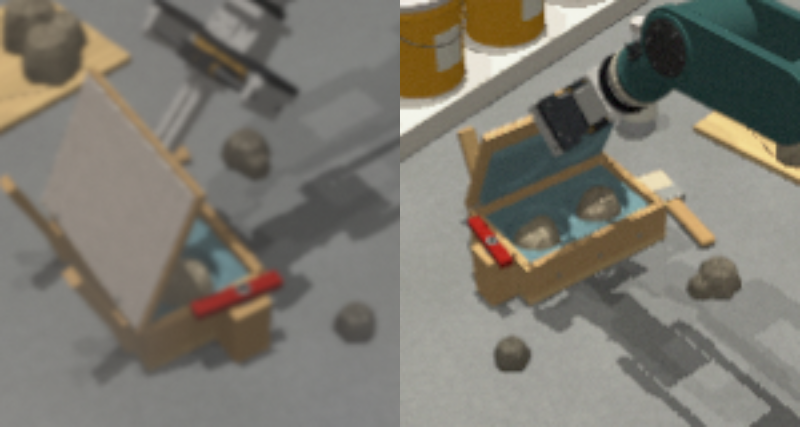

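The lid is at about 1.1 rad, with the fingertips on its underside near the lip (scene crop at about (165,140)). The mould and stones are undisturbed. I continue past upright.

Request:
{"fn": "jog_arm", "kwargs": {
  "gripper": [0,0,0,0,0,0,0,0,0,0,0,0],
  "linear": [
    [0.0066,0.001,0.0023],
    [0.0129,0.002,0.0049],
    [0.0191,0.003,0.0078],
    [0.0252,0.004,0.0109],
    [0.0312,0.0051,0.0143],
    [0.037,0.0061,0.0179],
    [0.0426,0.0072,0.0218],
    [0.0481,0.0083,0.0258],
    [0.0534,0.0093,0.0302],
    [0.0586,0.0104,0.0346],
    [0.0635,0.0115,0.0394],
    [0.0681,0.0126,0.0443]
  ],
  "delta_rot": [
    [0,0,0],
    [0,0,0],
    [0,0,0],
    [0,0,0],
    [0,0,0],
    [0,0,0],
    [0,0,0],
    [0,0,0],
    [0,0,0],
    [0,0,0],
    [0,0,0],
    [0,0,0]
  ]
}}

```text
time_s: 14.75
eef_pos: [0.67, -0.0577, 0.2393]
tcp_rot: [2.854, -0.143, 1.209]
wrist_force: [-0.1, 0.4, -0.0]
width: 0.0005
```

```bash
python3 sync.py; python3 plan.py $(python3 arc.py 1.6 1.85 10)
```

```text
t 14.75 local [0.0677 0.0197 0.2393] z [ 0.715 -0.072 -0.696] F [-0.1  0.4 -0. ] q [-0.21 -0.15  1.77  0.12  0.73  1.41]
10 rows; linear [[0.0028, 0.0006, 0.003], [0.0054, 0.0013, 0.0062], [0.008, 0.0019, 0.0094], [0.0104, 0.0026, 0.0126], [0.0128, 0.0032, 0.016], [0.0152, 0.0038, 0.0194], [0.0175, 0.0045, 0.0228], [0.0196, 0.0051, 0.0262], [0.0217, 0.0057, 0.0298], [0.0236, 0.0064, 0.0334]]
rot [[-0.0, -0.0, -0.0], [-0.0, -0.0, -0.0], [-0.0, -0.0, -0.0], [-0.0, -0.0, -0.0], [-0.0, -0.0, -0.0], [-0.0, -0.0, -0.0], [-0.0, -0.0, -0.0], [-0.0, -0.0, -0.0], [-0.0, -0.0, -0.0], [-0.0, -0.0, -0.0]]
end [ 0.709  -0.0676  0.2322]
```

Request:
{"fn": "jog_arm", "kwargs": {
  "gripper": [0,0,0,0,0,0,0,0,0,0,0],
  "linear": [
    [0.0028,0.0006,0.003],
    [0.0054,0.0013,0.0062],
    [0.008,0.0019,0.0094],
    [0.0104,0.0026,0.0126],
    [0.0128,0.0032,0.016],
    [0.0152,0.0038,0.0194],
    [0.0175,0.0045,0.0228],
    [0.0196,0.0051,0.0262],
    [0.0217,0.0057,0.0298],
    [0.0236,0.0064,0.0334],
    [0.0236,0.0064,0.0334]
  ],
  "delta_rot": [
    [0,0,0],
    [0,0,0],
    [0,0,0],
    [0,0,0],
    [0,0,0],
    [0,0,0],
    [0,0,0],
    [0,0,0],
    [0,0,0],
    [0,0,0],
    [0,0,0]
  ]
}}

```text
time_s: 16.12
eef_pos: [0.7091, -0.0681, 0.2324]
tcp_rot: [2.854, -0.144, 1.207]
wrist_force: [-0.6, 0.4, -1.0]
width: 0.0008
```

```bash
python3 sync.py; python3 plan.py -0.05,0.02,0.27,0.8,5 -0.2,0.02,0.30,0.6,5
```

```text
t 16.125 local [0.1082 0.0196 0.2324] z [ 0.714 -0.072 -0.696] F [-0.6  0.4 -1. ] q [-0.21 -0.05  1.69  0.13  0.71  1.4 ]
10 rows; linear [[-0.0163, -0.0049, -0.0277], [-0.0326, -0.0099, -0.0553], [-0.0489, -0.0148, -0.083], [-0.0652, -0.0198, -0.1106], [-0.0815, -0.0247, -0.1383], [-0.0979, -0.0294, -0.1637], [-0.1142, -0.0341, -0.1892], [-0.1305, -0.0388, -0.2146], [-0.1469, -0.0435, -0.2401], [-0.1632, -0.0482, -0.2655]]
rot [[-0.0, -0.0, -0.0], [-0.0, -0.0, -0.0], [-0.0, -0.0, -0.0], [-0.0, -0.0, -0.0], [-0.0, -0.0, -0.0], [-0.0, -0.04, -0.0], [-0.0, -0.08, -0.0], [-0.0, -0.12, -0.0], [-0.0, -0.16, -0.0], [-0.0, -0.2, -0.0]]
end [0.4111 0.0107 0.3   ]
```

Request:
{"fn": "jog_arm", "kwargs": {
  "gripper": [0,0,0,0,0,0,0,0,0,0,0,0],
  "linear": [
    [-0.0163,-0.0049,-0.0277],
    [-0.0326,-0.0099,-0.0553],
    [-0.0489,-0.0148,-0.083],
    [-0.0652,-0.0198,-0.1106],
    [-0.0815,-0.0247,-0.1383],
    [-0.0979,-0.0294,-0.1637],
    [-0.1142,-0.0341,-0.1892],
    [-0.1305,-0.0388,-0.2146],
    [-0.1469,-0.0435,-0.2401],
    [-0.1632,-0.0482,-0.2655],
    [-0.1632,-0.0482,-0.2655],
    [-0.1632,-0.0482,-0.2655]
  ],
  "delta_rot": [
    [0,0,0],
    [0,0,0],
    [0,0,0],
    [0,0,0],
    [0,0,0],
    [0,-0.04,0],
    [0,-0.08,0],
    [0,-0.12,0],
    [0,-0.16,0],
    [0,-0.2,0],
    [0,-0.2,0],
    [0,-0.2,0]
  ]
}}

```text
time_s: 17.62
eef_pos: [0.4113, 0.0104, 0.3001]
tcp_rot: [2.969, -0.149, 0.921]
wrist_force: [-0.2, 0.1, -1.1]
width: 0.0007
```

```bash
python3 look.py f; python3 sync.py; python3 - <<'E'
from h import *
from plan import C,M
# expected lip corners at 1.95 rad (left,right) in both full images, in look.py crop pixels
for n,(x,y) in(("scene",(315,200)),("side",(320,195))):
    c=camera(n)
    for th in(1.57,1.95):
        X=[C+M.apply([.08-.186*np.cos(th),s,.0665+.186*np.sin(th)]) for s in(.12,-.12)]
        print(n,th,((proj(c,X)-[x-75,y-80])*400/150).round().tolist())
E
```

```text
t 17.725 local [-0.1997  0.0196  0.2994] z [ 0.561 -0.057 -0.826] F [ 0.  -0.9  0.4] q [-0.12 -0.69  1.91  0.01  1.32  1.55]
scene 1.57 [[131.0, 211.0], [21.0, 77.0]]
scene 1.95 [[68.0, 249.0], [-36.0, 109.0]]
side 1.57 [[54.0, 100.0], [200.0, 43.0]]
side 1.95 [[30.0, 86.0], [172.0, 31.0]]
```

View pics/f.png

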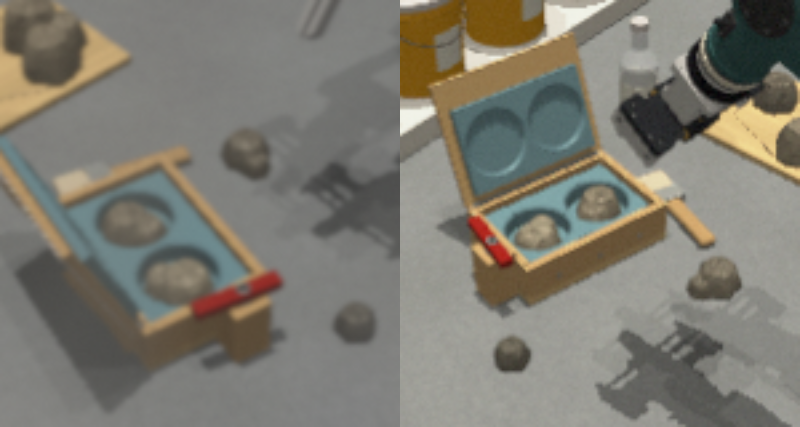

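The lid lies back, and its lip corners in the side crop at about (31,86) and (173,32) match the 1.95 rad prediction of (30,86) and (172,31). The button is clear, the stones and brush are in place, and the hand is free. I'm handing the job in.

```bash
python3 -c "from rig import *; print(close_job())"
```

```text
the job is handed in; nothing more can be done
None
```

The mould is open and the job was handed in at about 18 s of the 58 s allowed. It reported no verdict, so the results below are my own checks.

- **Turn-button:** I pushed its tail towards the hinge with closed fingers. From the two camera views it ended at about +1.64 and +1.68 rad, with the lid still shut at that moment.
- **Lid:** I lifted it with the fingertips under the front lip at about 0.4 rad/s. I kept pushing to 1.85 rad on the same arc, then backed the hand away. The lip corners in the last picture matched the predicted 1.95 rad position to within about 1–2 pixels (about 1 mm).
- **Other objects:** The mould, stones, brush and bottle looked unmoved in the last crops. The tub and the two-lobed stone were outside those crops and I did not check them again, but the arm never came near them.
- **Forces:** The force readings after each move were at most about 4 N, and nothing was touching the hand at the end.
- **Failed step:** My first tilt under the lip (1.0 rad) ran into wrist joint limits and stopped about 1.5 cm off target. I backed out and used 0.8 rad instead, which worked without trouble.

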